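# Pack the loose foot of a plant stand with the packer that fits

### The job

One foot of the plant stand hangs clear of its paving riser. By feel, find the one of the three plastic packers that fits the gap - it slides in flat on the riser with a firm light drag, neither loose nor forced - and leave it there, centred under the foot and pushed in until its nose is level with the far edge of the foot, so that it carries the foot. Leave the other two packers lying flat on the plywood board, never force a packer, and do not disturb the tub or the pot beside the work.

Things in the scene. Friction and masses are not known exactly. Their poses are not given: they have to be found in the camera images.
- stand: white tube-frame plant stand, fixed, with a black tray of pots: tray's underside 120 mm up, leaves to 220 mm. Origin on the bench under its loose foot, at its right (-y) far (+x) corner; it runs 220 mm to its -x, 400 mm to its +y. Leg 22 mm square; the tray overhangs the leg's centre by 15 mm (-y) and 20 mm (+x). The other feet have risers already; two spare risers stand under the tray.
- foot (a point): centre of the underside of the loose foot (axes as the stand's), a black rubber disc 44 mm across, 12 mm thick, about 45 mm above the bench. The rubber gives upwards by 1.2 mm at most, from about 2.5 N on, 3 N more per mm, then is hard. The gap below is 4.3, 6.3 or 8.3 mm, not told which: the fitting packer is 0.7 mm thicker. Stand and foot must never feel over 40 N.
- way_in (a point): middle of the -y edge of the grey paving riser under the loose foot, at bench level, 50 mm before the foot's centre (axes as the stand's). The riser is fixed, 100 x 100 mm, centred under the foot, square with the stand, 36 to 41 mm high. A packer goes in over this edge along the stand's +y.
- board: plywood offcut fixed on the bench, 240 mm along its x, 90 mm along its y, 30 mm high; origin at the centre of its underside. The packers lie across it side by side, 75 mm apart, in any order, noses to its +y, tails sticking out about 43 mm beyond its -y edge, free for the fingers.
- packer_green: green plastic packer (shim blade), loose, 130 x 30 mm, 5 mm thick, 30 g. Origin at the centre of its underside, x along it to the nose, z up. Over the last 10 mm before the nose the top slopes down by 2.5 mm.
- packer_yellow: yellow packer, the same but 7 mm thick. Kept flat and light on the riser, a packer that fits drags by about 3 to 6 N (with variations of friction) all the way once its chamfer is under the foot; a thinner one feels no more than on the bare riser (under 1.5 N); a thicker one stops dead within 15 mm of the foot's edge: 14 N do not move it further.
- packer_red: red packer, the same but 9 mm thick. Held by the tail (about 50 mm behind the middle), a packer pressed on the riser by more than 1 or 2 N pitches nose-up by 1 or 2 degrees in the grip and then rubs and binds even in a gap too wide for it: ease off until it lies flat and light.
- seedling_pot: brown pot with a seedling, 90 mm in diameter, 80 mm high (leaves to 115 mm), loose, origin at the centre of its underside; leave it
- tub: white lidded tub, 72 mm in diameter, 80 mm high, loose, origin at the centre of its underside; leave it
Mind the look-alikes: they are no part of the job. Of the things like the packer_yellow, leave any that is blue or grey; of the rest the smaller one is meant.

How it is judged:
On the way, in this order (a step that is already met when the one before it is completed fails the run):
1. a packer has been lifted off the board (height (world z) of any of packer_green, packer_yellow, packer_red above 0.05 m), for 0.1 s.
2. a packer has its nose in the gap between riser and loose foot (((x of foot in the frame of packer_green between -0.02 and 0.075 m and y of foot in the frame of packer_green between -0.01 and 0.01 m and height (world z) of packer_green below 0.042 m) or (x of foot in the frame of packer_yellow between -0.02 and 0.075 m and y of foot in the frame of packer_yellow between -0.01 and 0.01 m and height (world z) of packer_yellow below 0.042 m) or (x of foot in the frame of packer_red between -0.02 and 0.075 m and y of foot in the frame of packer_red between -0.01 and 0.01 m and height (world z) of packer_red below 0.042 m))), for 0.1 s.
At the end, for the whole second after the job is handed in: The fitting packer lies flat at rest under the loose foot, pinched by over 1.5 N, nose at least 15 mm past the foot's centre, middle line within 10 mm of it; the other two lie flat on the board, middles within 50 mm of its middle line in y, 125 mm in x (((x of foot in the frame of packer_green between -0.02 and 0.05 m and y of foot in the frame of packer_green between -0.01 and 0.01 m and height (world z) of packer_green below 0.042 m and contact force between packer_green and stand above 1.5 N and angle between each of packer_green, packer_yellow, packer_red's own z axis and vertical below 0.08 rad and linear speed of each of packer_green, packer_yellow, packer_red below 0.01 m/s and x of packer_yellow in the frame of board between -0.125 and 0.125 m and y of packer_yellow in the frame of board between -0.05 and 0.05 m and height (world z) of packer_yellow between 0.024 and 0.036 m and x of packer_red in the frame of board between -0.125 and 0.125 m and y of packer_red in the frame of board between -0.05 and 0.05 m and height (world z) of packer_red between 0.024 and 0.036 m) or (x of foot in the frame of packer_yellow between -0.02 and 0.05 m and y of foot in the frame of packer_yellow between -0.01 and 0.01 m and height (world z) of packer_yellow below 0.042 m and contact force between packer_yellow and stand above 1.5 N and angle between each of packer_yellow, packer_green, packer_red's own z axis and vertical below 0.08 rad and linear speed of each of packer_yellow, packer_green, packer_red below 0.01 m/s and x of packer_green in the frame of board between -0.125 and 0.125 m and y of packer_green in the frame of board between -0.05 and 0.05 m and height (world z) of packer_green between 0.024 and 0.036 m and x of packer_red in the frame of board between -0.125 and 0.125 m and y of packer_red in the frame of board between -0.05 and 0.05 m and height (world z) of packer_red between 0.024 and 0.036 m) or (x of foot in the frame of packer_red between -0.02 and 0.05 m and y of foot in the frame of packer_red between -0.01 and 0.01 m and height (world z) of packer_red below 0.042 m and contact force between packer_red and stand above 1.5 N and angle between each of packer_red, packer_green, packer_yellow's own z axis and vertical below 0.08 rad and linear speed of each of packer_red, packer_green, packer_yellow below 0.01 m/s and x of packer_green in the frame of board between -0.125 and 0.125 m and y of packer_green in the frame of board between -0.05 and 0.05 m and height (world z) of packer_green between 0.024 and 0.036 m and x of packer_yellow in the frame of board between -0.125 and 0.125 m and y of packer_yellow in the frame of board between -0.05 and 0.05 m and height (world z) of packer_yellow between 0.024 and 0.036 m))); the robot touches nothing.
It fails at once if a packer is forced, or the stand or its foot knocked: more than 40 N on the stand (contact force between stand and anything else above 40 N).
It fails at once if the tub is shoved or tipped (over 20 mm) (distance of tub from where it was at the start of the episode above 0.02 m).
It fails at once if the seedling pot is shoved or tipped (over 20 mm) (distance of seedling_pot from where it was at the start of the episode above 0.02 m).
It also fails if it takes over 72 s, if anything falls off the work surface, if the arm or the gripper's body presses on something with over 40 N, if the wrist force passes 120 N, or if a joint passes its speed limit or range.

### The arm

A 6-joint arm with a two-finger parallel gripper is mounted at the origin on the work surface. World frame = base frame: x ahead of the robot, y to its left, z up, the work surface at z = 0. Lengths are in m, angles in rad, forces in N, time in s.
With the tool pointing down it reaches from about 0.375 to 0.9 m from the base axis. Payload 3.1 kg.
Tool frame: the origin (TCP) lies on the centre line of the jaws, within the pads' length; the fingertips stand robot.tip_reach ahead of it and the grasp point (between the pads) lies 8 mm behind it (robot.tip_reach is the distance from the TCP to the fingertips, in m); z points along the fingers, y is the line along which they close (so a half turn about z gives the same grasp; the last joint's range is limited). The gripper opens to 87 mm and grips with 3 to 60 N. Pads are 19 mm wide; open, the fingers measure 117 mm over their backs; the gripper's body (75 mm by 190 mm) begins 51 mm behind the grasp point.
Start: joints at [-1.417, 0.527, 1.433, -0, 1.181, -0.178], TCP at [0.204, -0.591, 0.234] pointing down, gripper open.
Joint ranges: [-3.08, 3.08], [-0.75, 2.2], [0.22, 2.44], [-1.43, 4.57], [0, 2.65], [-2.85, 2.85]. Speed limits (rad/s): [2.79, 2.79, 3.14, 3.14, 3.14, 3.14].

### API

Orientations are given as a unit quaternion [x, y, z, w].
In Python, from rig import robot gives the robot as it stands.
- The arm moves only by the tool jog_arm, never from a script. Its argument "motion" is one flat list of numbers, 7 for each row, row after row: the shift along the tool's x, y, z scaled (see below), then the turn, a rotation vector about the tool's x, y, z scaled (see below), then the gripper's target within -1 to 1 (shut at 1, half-way at 0, fully open at -1). In form: [x, y, z, rx, ry, rz, hand, x, y, z, rx, ry, rz, hand, ...]. A call has 1 to 12 rows; each row shifts and turns the commanded pose from where the row before left it, along the tool's axes as they then stand; what a row does not reach is not made up. The controller multiplies each number of a shift by 4 cm and each number of a turn by 4 degrees. A row lasts 1/8 s, in which the tool goes at most 62.5 mm and 10.7 degrees, less where a joint would pass 70% of its speed; a pose out of reach is approached as far as the arm can. A call with a number of a shift or a turn outside -1 to 1 is refused whole. A call with a gripper value outside its range is refused whole. The fingers move at their own pace and stop on an object; "grip_force" is the grip in N (left out, the last holds). Time passes only in rows, so rows that do not move let the fingers close. It gives the time, the measured TCP pose, the force, the opening and the grip force at its end, in the units of the state.
- robot.get_obs(): the state, without advancing time (a new reading comes with each control period).
- robot.camera(name): name is "scene" or "top"; returns the picture (420x560x3 uint8, blue, green, red); there is no depth.
- robot.calibration(name): a dict with "fx", "fy", "cx", "cy" (pixels), "dist_coeffs" ([k1, k2, p1, p2, k3] as OpenCV has them; the pictures are not rectified), "R" (3x3) and "t" (3): a world point X has camera coordinates R X + t. Camera axes: x right, y down, z forward; pixel columns grow to the right and rows downward; lengths in m; the calibration is good to about 2 mm. A picture is of the moment at which its call begins. calibration takes no time and is no camera call.
- robot.hand_in(): hands the job in; it is judged then, once.
The state is a dict: "time": time; "q": joint angles; "joint_velocities": joint speeds; "joint_torque": joint torques, N m; "position": TCP position; "tool_rot": TCP orientation; "ft_force": force on the tool from outside, world axes, zero at the start; "moment": the same for the moment, N m; "grip_width": finger opening in m; "grip_force": force on a finger pad.
Only numpy, scipy, OpenCV 4.12 (cv2) and the standard library are available. Lean on these libraries where they do the work, as an engineer would, in place of code of your own. Each camera call takes 0.05 s, during which the arm holds its last target. There are 200 camera calls.

## Working session

There is one attempt and no reset: what is moved stays moved. The work goes in short steps, Python scripts to look and compute and a tool call to move; the robot and the scene stay as the last step left them, time stands still between calls to the robot, and variables do not carry over. Pictures are saved under pics/ and viewed, at most 10 in all, crops included, and the job is handed in when it is done.

Besides the shell and the picture viewer there is one more tool, called after ">>>" as a command line: name --argument value ..., lists and objects as JSON in quotes. jog_arm: Moves the arm, as the interface text tells. Shifts and turns lie within -1 to 1; 1 stands for 4 cm of shift or 4 degrees of turn. Its arguments: {"type":"object","properties":{"motion":{"type":"array","items":{"type":"number"}},"grip_force":{"type":"number"}},"required":["motion"]}

```bash
mkdir -p pics; ls; python3 - <<'E'
from rig import robot
import cv2
print(robot.get_obs(), robot.tip_reach)
for n in("scene","top"):
    im=robot.camera(n); cv2.imwrite(f"pics/{n}0.png",im); print(n,robot.calibration(n))
E
```

```text
pics
{'time': 0.0, 'q': array([-1.41749505e+00,  5.28473943e-01,  1.43387731e+00, -8.19721636e-06,
        1.18140486e+00, -1.78493135e-01]), 'joint_velocities': array([ 9.40119896e-04,  6.14414619e-04, -4.00962759e-04, -2.68135656e-04,
       -6.44658016e-04, -9.46345980e-05]), 'joint_torque': array([ 5.95215261e-04, -4.40044749e+01, -1.76589864e+01,  6.34678896e-02,
        5.82149264e-02, -1.42330159e-04]), 'position': array([ 0.20350871, -0.59019888,  0.23257479]), 'tool_rot': array([ 9.86269756e-01,  1.65138725e-01,  9.83522439e-06, -1.08169106e-03]), 'ft_force': array([ 0.70408443, -0.29321264,  0.67158601]), 'moment': array([-0.0304865 , -0.03287196,  0.04668236]), 'grip_force': 0.0, 'grip_width': 0.08706230003140002} 0.011
scene {'fx': 434.7416664844844, 'fy': 434.7416664844844, 'cx': 283.9790450461833, 'cy': 209.93246458394444, 'dist_coeffs': array([0.03100707, 0.        , 0.        , 0.        , 0.        ]), 'R': array([[ 0.74435672,  0.66756829, -0.01690124],
       [ 0.47138595, -0.54319848, -0.69478824],
       [-0.47299933,  0.50920328, -0.71901575]]), 't': array([-0.31964168, -0.23803681,  1.20569881])}
top {'fx': 382.4867744980682, 'fy': 382.4867744980682, 'cx': 281.7463106962815, 'cy': 210.35999217005963, 'dist_coeffs': array([-0.03521277,  0.        ,  0.        ,  0.        ,  0.        ]), 'R': array([[-6.73054915e-03, -9.99976952e-01, -8.91979575e-04],
       [-9.88582374e-01,  6.78812700e-03, -1.50528442e-01],
       [ 1.50531027e-01, -1.31343790e-04, -9.88605276e-01]]), 't': array([-0.10836712,  0.52159323,  0.8122321 ])}
```

View pics/scene0.png

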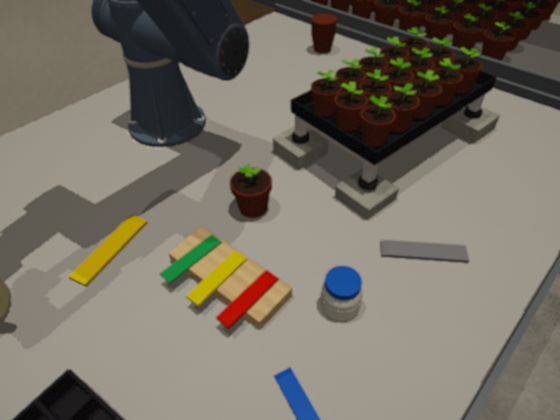

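View pics/top0.png

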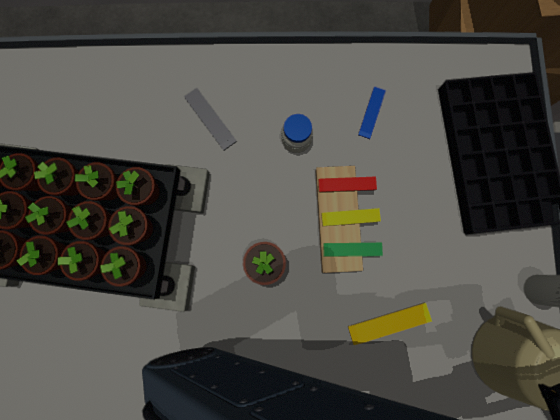

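Candidates for the packers: the yellow on the board at top (350,217), large loose yellow at top (390,322), blue (372,112) and grey (210,118) decoys, red (348,184), green (352,249). I choose the three on the board. The loose foot is at top (184,186) on the riser, the tub at (298,130), the seedling pot at (265,262).

```bash
cat > h.py <<'E'
from rig import robot
import numpy as np, cv2
def ray(n,px):
    c=robot.calibration(n);K=np.array([[c['fx'],0,c['cx']],[0,c['fy'],c['cy']],[0,0,1]])
    u=cv2.undistortPoints(np.float64(px).reshape(-1,1,2),K,c['dist_coeffs']).reshape(-1,2)
    R=c['R'];return -R.T@c['t'],np.c_[u,np.ones(len(u))]@R
def onz(n,px,z):
    C,d=ray(n,px);return C+d*((z-C[2])/d[:,2])[:,None]
def pix(n,X):
    c=robot.calibration(n);K=np.array([[c['fx'],0,c['cx']],[0,c['fy'],c['cy']],[0,0,1]])
    return cv2.projectPoints(np.float64(X).reshape(-1,1,3),cv2.Rodrigues(c['R'])[0],np.float64(c['t']),K,c['dist_coeffs'])[0].reshape(-1,2)
HUE={'green':(50,85),'yellow':(23,33),'red':(0,5)}
def rect(n,im,col,z,box):
    hsv=cv2.cvtColor(im,cv2.COLOR_BGR2HSV);a,b=HUE[col]
    m=cv2.inRange(hsv,(a,170,60),(b,255,255))
    if col=='red': m|=cv2.inRange(hsv,(175,170,60),(180,255,255))
    x0,y0,x1,y1=box;k=np.zeros_like(m);k[y0:y1,x0:x1]=m[y0:y1,x0:x1]
    cs=cv2.findContours(k,cv2.RETR_EXTERNAL,cv2.CHAIN_APPROX_NONE)[0]
    c=max(cs,key=cv2.contourArea).reshape(-1,2)
    P=onz(n,c,z)[:,:2];(cx,cy),(w,h),a=cv2.minAreaRect((P*1000).astype(np.float32))
    bp=cv2.boxPoints(((cx,cy),(w,h),a));e=bp[1]-bp[0] if np.linalg.norm(bp[1]-bp[0])>np.linalg.norm(bp[2]-bp[1]) else bp[2]-bp[1]
    ang=np.degrees(np.arctan2(e[1],e[0]))%180
    return np.round([cx,cy,max(w,h),min(w,h),ang],1)
E
python3 - <<'E'
from h import *
t=cv2.imread('pics/top0.png');s=cv2.imread('pics/scene0.png')
for c,th in(('green',5),('yellow',7),('red',9)):
    print(c,rect('top',t,c,.03+th/1e3,(310,160,390,265)),rect('scene',s,c,.03+th/1e3,(150,225,300,330)))
# board wood
hsv=cv2.cvtColor(t,cv2.COLOR_BGR2HSV)
m=cv2.inRange(hsv,(8,60,60),(22,170,255));k=np.zeros_like(m);k[155:280,305:365]=m[155:280,305:365]
p=np.argwhere(k)[:,::-1];P=onz('top',p,.03)[:,:2]*1000
print('board',cv2.minAreaRect(P.astype(np.float32)))
print('tubtop',onz('top',[[298,128]],.08),'pot',onz('top',[[265,262]],.08))
a=cv2.resize(t[150:225,150:400],None,fx=3.2,fy=3.2,interpolation=cv2.INTER_CUBIC)
b=cv2.resize(s[150:220,330:410],None,fx=4.4,fy=4.4,interpolation=cv2.INTER_CUBIC)
o=np.zeros((240+308,800,3),np.uint8);o[:a.shape[0],:800]=a;o[240:,:b.shape[1]]=b
c2=cv2.resize(t[150:230,160:220],None,fx=3.85,fy=3.85,interpolation=cv2.INTER_CUBIC);c2=cv2.convertScaleAbs(c2,alpha=1.8)
o[240:240+c2.shape[0],400:400+c2.shape[1]]=c2
cv2.imwrite('pics/crop1.png',o)
E
```

```text
green [ 434.5 -268.7  124.7   25.1   90.7] [ 435.1 -272.7  123.9   28.3   90.8]
yellow [ 505.7 -265.4  129.2   29.8   94.4] [ 506.6 -270.5  129.8   34.6   94.5]
red [ 580.5 -260.   128.9   30.5   91.7] [ 583.3 -265.5  128.1   33.6   90. ]
board ((504.7607727050781, -239.5400848388672), (239.8866729736328, 91.80915069580078), 2.33205246925354)
tubtop [[ 0.69728147 -0.14881169  0.08      ]] pot [[ 0.40635343 -0.0763729   0.08      ]]
```

View pics/crop1.png

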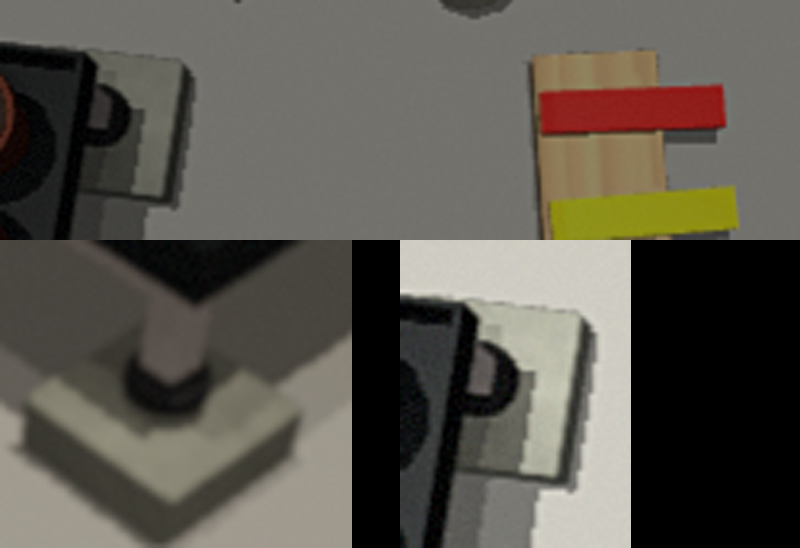

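```bash
python3 - <<'E'
from h import *
print('top',onz('top',[[207.5,169.2],[202.3,212.1],[179.5,166.1],[208.7,170],[201.9,212.8]],.0385)*1000)
print('scene L F R',onz('scene',[[336.1,187.5],[369.8,209.8],[398.2,189.3]],.0385)*1000)
# tray corner -y edge top
t=cv2.imread('pics/top0.png');s=cv2.imread('pics/scene0.png')
g=cv2.cvtColor(t,cv2.COLOR_BGR2GRAY)
for r in range(172,300,12): print(r,g[r,150:215:1].tolist() if r in(196,) else '')
# triangulate tray corner : top right corner of tray
E
```

```text
top [[616.68045101  56.03877958  38.5       ]
 [518.27659066  65.38807085  38.5       ]
 [624.50759677 120.17487123  38.5       ]
 [614.78799936  53.2624688   38.5       ]
 [516.70389529  66.24459426  38.5       ]]
scene L F R [[528.74004899  62.50195199  38.5       ]
 [623.20582301  53.86881969  38.5       ]
 [634.5539711  146.22897288  38.5       ]]
172 
184 
196 [30, 10, 7, 11, 9, 8, 7, 7, 7, 8, 12, 6, 10, 6, 14, 8, 6, 22, 35, 34, 31, 19, 3, 3, 6, 9, 29, 44, 45, 38, 40, 42, 43, 50, 57, 56, 55, 54, 57, 54, 58, 57, 57, 85, 101, 100, 101, 101, 101, 103, 103, 103, 87, 55, 29, 31, 51, 63, 74, 105, 115, 115, 113, 114, 114]
208 
220 
232 
244 
256 
268 
280 
292
```

```bash
python3 - <<'E'
from h import *
t=cv2.imread('pics/top0.png')
g=cv2.cvtColor(t,cv2.COLOR_BGR2GRAY).astype(float)
def sub(prof,lo):
    d=np.clip(-np.diff(prof),0,None);i=d.argmax();sl=slice(max(i-1,0),i+2);w=d[sl];return lo+(np.arange(len(d))[sl]*w).sum()/w.sum()+.5
R=np.array([[sub(g[r,197:212],197),r] for r in range(174,209)])
P=onz('top',R,.0385)[:,:2]*1000
vx,vy,x,y=cv2.fitLine(P.astype(np.float32),cv2.DIST_HUBER,0,.01,.01).ravel()
print('right edge',x,y,np.degrees(np.arctan2(vy,vx)),np.std((P-[x,y])@[-vy,vx]))
print('near col190..200',[ (c,g[205:220,c].astype(int).tolist()) for c in (188,194,199)])
print('far',[ (c,g[158:176,c].astype(int).tolist()) for c in (184,194,202)])
# tray right edge (outer), top view & angle
E2=np.array([[c0,r] for r in range(215,285) for c0 in [sub(-g[r,150:185],150)]])
for z in(.12,.14):
    Q=onz('top',E2,z)[:,:2]*1000
    l=cv2.fitLine(Q.astype(np.float32),cv2.DIST_HUBER,0,.01,.01).ravel();print('tray',l,np.degrees(np.arctan2(l[1],l[0])))
E
```

```text
right edge 571.2157 63.47083 -7.460219 0.14873737203639992
near col190..200 [(188, [55, 53, 54, 55, 51, 32, 36, 65, 67, 68, 66, 67, 67, 67, 66]), (194, [97, 96, 96, 96, 97, 83, 34, 42, 67, 68, 65, 66, 67, 68, 68]), (199, [99, 99, 100, 99, 97, 93, 62, 34, 46, 79, 116, 115, 114, 113, 113])]
far [(184, [113, 113, 113, 112, 114, 115, 114, 113, 89, 101, 100, 98, 99, 100, 87, 87, 89, 90]), (194, [114, 113, 113, 113, 112, 114, 114, 115, 112, 86, 98, 100, 100, 101, 102, 103, 103, 105]), (202, [113, 113, 114, 113, 114, 113, 114, 114, 115, 112, 88, 101, 102, 104, 103, 103, 101, 101])]
tray [ 9.9167424e-01 -1.2877181e-01  4.3220602e+02  1.1711148e+02] -7.3986254
tray [ 9.9167424e-01 -1.2877180e-01  4.3116681e+02  1.1109857e+02] -7.3986244
```

```bash
python3 - <<'E'
from h import *
F=onz('top',[[184,165.9],[194,167],[202,168]],.0385)[:,:2]*1000
N=onz('top',[[188,209.7],[194,210.4],[199,211.2]],.0385)[:,:2]*1000
a=np.radians(-7.4);ex=np.array([np.cos(a),np.sin(a)]);ey=np.array([-np.sin(a),np.cos(a)])
print(F@ex,N@ex, 'width',(F@ex).mean()-(N@ex).mean())
for x,y in((571.2,63.47),): v=np.array([x,y])@ey
u=((F@ex).mean()+(N@ex).mean())/2
print('u',u,'v',v); way=u*ex+v*ey; foot=way+50*ey; print('way',way,'foot',foot)
s=pix('top',np.array([[*foot,45],[*(foot-22*ey),45],[*(foot-22*ey),57]])/1000);print(s)
E
python3 -c "
import cv2
s=cv2.imread('pics/scene0.png')
" 
```

```text
[605.52391555 605.7154316  605.59353582] [506.98412285 507.06263696 506.64411283] width 98.71400344018781
u 556.2539592681038 v 136.50941344155862
way [569.20282171  63.72938817] foot [575.64260154 113.31294629]
[[181.01594242 186.4796652 ]
 [190.67832719 187.6424853 ]
 [189.39699987 186.50540879]]
```

>>> jog_arm --motion '[0,0,0,0,0,-1,-0.15,0,0,0,0,0,-1,-0.15,0,0,0,0,0,-1,-0.15,0,0,0,0,0,-1,-0.15,0,0,0,0,0,-1,-0.15,0,0,0,0,0,-1,-0.15,0,0,0,0,0,-1,-0.15,0,0,0,0,0,-1,-0.15,0,0,0,0,0,-1,-0.15,0,0,0,0,0,-1,-0.15,0,0,0,0,0,-1,-0.15,0,0,0,0,0,-1,-0.15]' --grip_force 30

```text
time: 1.6
position: [0.2036, -0.5905, 0.233]
tool_rot: [0.833, 0.553, 0.0, -0.001]
ft_force: [-0.3, -0.5, -0.1]
grip_width: 0.0503
grip_force: 0.0
```

>>> jog_arm --motion '[0,0,0,0,0,-1,-0.15,0,0,0,0,0,-1,-0.15,0,0,0,0,0,-1,-0.15,0,0,0,0,0,-1,-0.15,0,0,0,0,0,-1,-0.15,0,0,0,0,0,-1,-0.15,0,0,0,0,0,-0.85,-0.15,0,0,0,0,0,0,-0.15]'

```text
time: 2.6
position: [0.2035, -0.5905, 0.233]
tool_rot: [0.68, 0.734, 0.0, -0.0]
ft_force: [-0.7, 0.1, 1.0]
grip_width: 0.0502
grip_force: 0.0
```

```bash
cat >> h.py <<'E'
from scipy.spatial.transform import Rotation as Ro
def st():
    o=robot.get_obs();R=Ro.from_quat(o['tool_rot']).as_matrix();th=np.degrees(np.arctan2(R[1,0],R[0,0]))
    print('t%.2f'%o['time'],'p',np.round(o['position']*1000,1),'th %.2f'%th,'tilt',np.round(np.degrees(R[:2,2]),2),'F',np.round(o['ft_force'],2),'w %.1f'%(o['grip_width']*1000),'gf',np.round(o['grip_force'],1));return o,R,th
def plan(x,y,z,th):
    o,R,t=st();d=np.array([x,y,z])/1000-o['position']
    print('shift units',np.round(R.T@d/.04,3),'rz units',round((t-th)/4,3))
E
python3 -c "
from h import *
plan(509.5,-315.3,120,94.4)"
```

```text
t2.60 p [ 203.5 -590.5  233. ] th 94.37 tilt [-0.01  0.07] F [-0.67  0.06  1.03] w 50.2 gf 0.0
shift units [6.275 8.151 2.832] rz units -0.008
```

>>> jog_arm --motion '[0.6,0.8,0.25,0,0,0,-0.15,0.6,0.8,0.25,0,0,0,-0.15,0.6,0.8,0.25,0,0,0,-0.15,0.6,0.8,0.25,0,0,0,-0.15,0.6,0.8,0.25,0,0,0,-0.15,0.6,0.8,0.25,0,0,0,-0.15,0.6,0.8,0.25,0,0,0,-0.15,0.6,0.8,0.25,0,0,0,-0.15,0.6,0.8,0.25,0,0,0,-0.15,0.6,0.8,0.25,0,0,0,-0.15,0.275,0.15,0.33,0,0,0,-0.15,0,0,0,0,0,0,-0.15]'

```text
time: 4.1
position: [0.5082, -0.3141, 0.1189]
tool_rot: [0.679, 0.734, -0.0, -0.002]
ft_force: [0.1, -0.3, -0.1]
grip_width: 0.0502
grip_force: 0.0
```

```bash
python3 -c "
from h import *
plan(509.5,-315.3,25.5,94.4)
im=robot.camera('top');cv2.imwrite('pics/top1.png',im)
cv2.imwrite('pics/top1c.png',cv2.resize(im[140:300,290:440],None,fx=3.5,fy=3.5,interpolation=cv2.INTER_CUBIC))"
```

```text
t4.10 p [ 508.2 -314.1  118.9] th 94.48 tilt [-0.19  0.14] F [ 0.07 -0.32 -0.09] w 50.2 gf 0.0
shift units [-0.039  0.036  2.335] rz units 0.02
```

View pics/top1c.png

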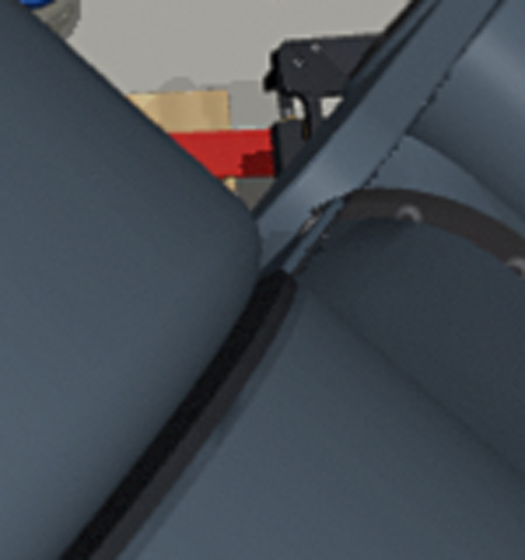

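The arm hides the packer in the top view (only red's nose half at crop (220,155) is visible); my fix from before is adequate. Descending and gripping.

>>> jog_arm --motion '[-0.04,0.04,0.6,0,0,0,-0.15,0,0,0.6,0,0,0,-0.15,0,0,0.6,0,0,0,-0.15,0,0,0.4,0,0,0,-0.15,0,0,0.12,0,0,0,-0.15,0,0,0,0,0,0,-0.15,0,0,0,0,0,0,1,0,0,0,0,0,0,1,0,0,0,0,0,0,1,0,0,0,0,0,0,1]' --grip_force 30

```text
time: 5.4
position: [0.5113, -0.3171, 0.0279]
tool_rot: [0.679, 0.734, 0.0, 0.0]
ft_force: [1.0, 0.3, 1.6]
grip_width: 0.0292
grip_force: 30.0
```

```bash
python3 -c "
from h import *
plan(509.5,-315.3,130,94.4)
im=robot.camera('scene');cv2.imwrite('pics/s2.png',im)
print(rect('scene',im,'yellow',.037,(150,225,300,330)))
a=cv2.resize(im[215:345,140:310],None,fx=4,fy=4,interpolation=cv2.INTER_CUBIC);cv2.imwrite('pics/s2c.png',a)"
```

```text
t5.40 p [ 511.3 -317.1   27.9] th 94.41 tilt [ 0.03 -0.02] F [0.98 0.34 1.55] w 29.2 gf 30.0
shift units [ 0.047 -0.041 -2.553] rz units 0.004
[ 503.6 -227.6   44.3   31.2   95.2]
```

View pics/s2c.png

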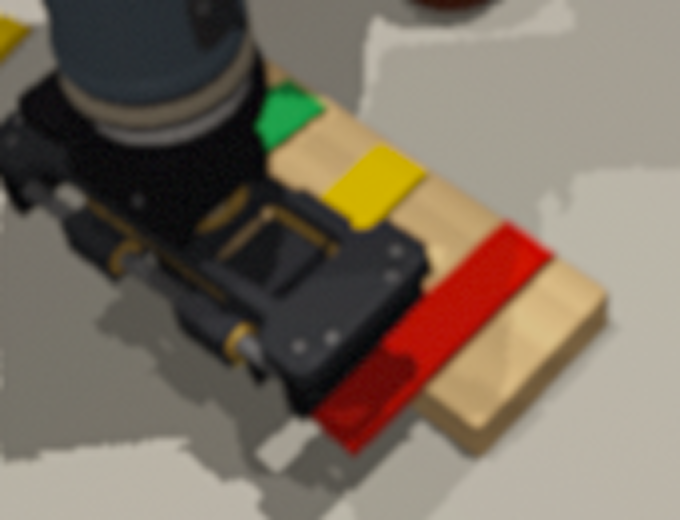

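Yellow is gripped at its tail (29.2 mm opening; nose visible at crop (375,185), red and green undisturbed). Lifting and turning to the stand's direction.

>>> jog_arm --motion '[0,0,-0.3,0,0,0,1,0,0,-0.75,0,0,0,1,0,0,-0.75,0,0,0,1,0,0,-0.75,0,0,0,1,0,0,0,0,0,1,1,0,0,0,0,0,1,1,0,0,0,0,0,0.95,1,0,0,0,0,0,0,1]'

```text
time: 6.45
position: [0.511, -0.317, 0.1301]
tool_rot: [0.751, 0.66, -0.0, 0.0]
ft_force: [0.2, 0.4, -0.6]
grip_width: 0.0293
grip_force: 30.0
```

```bash
python3 -c "
from h import *
plan(556.4,-34.5,130,82.6)"
```

```text
t6.45 p [ 511.  -317.   130.1] th 82.66 tilt [ 0.01 -0.01] F [ 0.18  0.37 -0.58] w 29.3 gf 30.0
shift units [7.148e+00 2.230e-01 1.000e-03] rz units 0.015
```

>>> jog_arm --motion '[0.6,0.03,0,0,0,0,1,0.95,0.03,0,0,0,0,1,0.95,0.03,0,0,0,0,1,0.95,0.03,0,0,0,0,1,0.95,0.03,0,0,0,0,1,0.95,0.03,0,0,0,0,1,0.95,0.03,0,0,0,0,1,0.6,0.01,0,0,0,0,1,0.25,0,0.4,0,0,0,1,0,0,0.8,0,0,0,1,0,0,0.8,0,0,0,1,0,0,0,0,0,0,1]'

```text
time: 7.95
position: [0.5538, -0.0339, 0.0467]
tool_rot: [0.751, 0.66, -0.002, -0.003]
ft_force: [-0.3, -0.3, -0.5]
grip_width: 0.0296
grip_force: 30.0
```

```bash
python3 -c "
from h import *
plan(556.4,-34.5,40,82.6)
im=robot.camera('scene');cv2.imwrite('pics/s3.png',im)
a=cv2.resize(im[140:270,290:460],None,fx=4,fy=4,interpolation=cv2.INTER_CUBIC);cv2.imwrite('pics/s3c.png',a)"
```

```text
t7.95 p [553.8 -33.9  46.7] th 82.61 tilt [-0.41  0.1 ] F [-0.26 -0.26 -0.51] w 29.6 gf 30.0
shift units [-0.006  0.067  0.167] rz units 0.003
```

View pics/s3c.png

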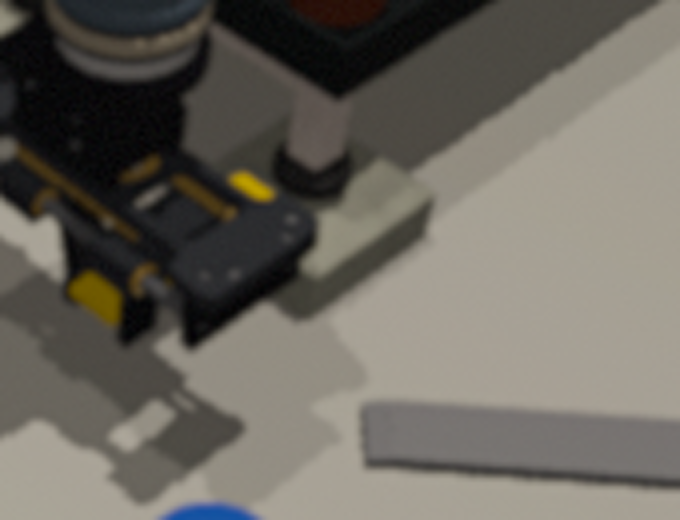

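The yellow nose sits just before the foot (crop (255,185)), foot at (312,175), riser clear. Now feeling down to the riser.

>>> jog_arm --motion '[0,0.05,0.1,0,0,0,1,0,0,0.05,0,0,0,1,0,0,0,0,0,0,1,0,0,0,0,0,0,1]'

```text
time: 8.5
position: [0.5587, -0.0349, 0.044]
tool_rot: [0.751, 0.66, 0.0, 0.0]
ft_force: [0.7, -1.2, 0.2]
grip_width: 0.0297
grip_force: 30.0
```

```bash
python3 -c "
from h import *
plan(556.4,-34.5,38,82.6)
im=robot.camera('scene');cv2.imwrite('pics/s4.png',im)
hsv=cv2.cvtColor(im,cv2.COLOR_BGR2HSV);m=cv2.inRange(hsv,(20,150,60),(33,255,255));k=np.zeros_like(m);k[175:200,338:375]=m[175:200,338:375]
p=np.argwhere(k)[:,::-1];P=onz('scene',p,.049)[:,:2]*1000
a=np.radians(82.6);f=np.array([np.cos(a),np.sin(a)]);n=np.array([f[1],-f[0]]);F=np.array([575.6,113.3])
print(len(p),'fwd',((P-F)@f).max(),'lat',((P-F)@n).min(),((P-F)@n).max())
"
```

```text
t8.50 p [558.7 -34.9  44. ] th 82.61 tilt [ 0.04 -0.01] F [ 0.68 -1.15  0.21] w 29.7 gf 30.0
shift units [ 0.001 -0.059  0.15 ] rz units 0.003
73 fwd -31.030028720753997 lat -30.88313528724614 7.916151674052304
```

>>> jog_arm --motion '[0,-0.055,0.1,0,0,0,1,0,0,0.025,0,0,0,1,0,0,0,0,0,0,1]'

```text
time: 8.93
position: [0.5562, -0.0345, 0.0383]
tool_rot: [0.751, 0.66, -0.0, -0.0]
ft_force: [-0.1, -1.0, -0.1]
grip_width: 0.0298
grip_force: 30.0
```

>>> jog_arm --motion '[0,0,0.025,0,0,0,1,0,0,0,0,0,0,1]'

```text
time: 9.18
position: [0.5564, -0.0345, 0.0375]
tool_rot: [0.751, 0.66, -0.0, -0.0]
ft_force: [0.3, 0.0, -0.6]
grip_width: 0.0294
grip_force: 30.0
```

>>> jog_arm --motion '[0,0,0.025,0,0,0,1,0,0,0,0,0,0,1]'

```text
time: 9.43
position: [0.5563, -0.0345, 0.0365]
tool_rot: [0.751, 0.66, -0.0, -0.0]
ft_force: [-0.8, -0.3, -0.6]
grip_width: 0.0293
grip_force: 30.0
```

>>> jog_arm --motion '[0,0,0.025,0,0,0,1,0,0,0,0,0,0,1]'

```text
time: 9.68
position: [0.5563, -0.0345, 0.0355]
tool_rot: [0.751, 0.66, -0.0, -0.0]
ft_force: [-0.1, 0.8, -0.7]
grip_width: 0.0296
grip_force: 30.0
```

>>> jog_arm --motion '[0,0,0.02,0,0,0,1,0,0,0,0,0,0,1]'

```text
time: 9.93
position: [0.5564, -0.0345, 0.0347]
tool_rot: [0.751, 0.66, 0.0, 0.0]
ft_force: [-0.5, -0.3, -0.7]
grip_width: 0.0295
grip_force: 30.0
```

>>> jog_arm --motion '[0,0,0.02,0,0,0,1,0,0,0,0,0,0,1]'

```text
time: 10.18
position: [0.5565, -0.0345, 0.034]
tool_rot: [0.751, 0.66, 0.0, 0.0]
ft_force: [-0.3, 0.8, 0.2]
grip_width: 0.0297
grip_force: 30.0
```

```bash
cat >> h.py <<'E'
def avg(n=6):
    A=[]
    for i in range(n): A.append(robot.get_obs()['ft_force']);robot.camera('top')
    o=robot.get_obs();print('avgF',np.round(np.mean(A,0),2),'sem',np.round(np.std(A,0)/n**.5,2),'moment',np.round(o['moment'],3),'p',np.round(o['position']*1000,2))
E
python3 -c "
from h import *
avg()"
```

```text
avgF [-0.13  0.09  0.38] sem [0.18 0.24 0.2 ] moment [-0.008 -0.051  0.021] p [556.44 -34.52  34.  ]
```

>>> jog_arm --motion '[0,0,0.02,0,0,0,1,0,0,0,0,0,0,1]'

```text
time: 10.72
position: [0.5564, -0.0345, 0.0332]
tool_rot: [0.751, 0.66, 0.0, 0.0]
ft_force: [-0.4, -0.5, 1.4]
grip_width: 0.0298
grip_force: 30.0
```

```bash
python3 -c "
from h import *
avg()"
```

```text
avgF [-0.01 -0.28  1.12] sem [0.13 0.24 0.2 ] moment [-0.    -0.086 -0.004] p [556.43 -34.55  33.19]
```

>>> jog_arm --motion '[0,0,-0.02,0,0,0,1,0.1,0,0,0,0,0,1,0.1,0,0,0,0,0,1,0.05,0,0,0,0,0,1]'

```text
time: 11.52
position: [0.5576, -0.0242, 0.0339]
tool_rot: [0.751, 0.66, -0.0, -0.0]
ft_force: [0.7, -0.2, 0.8]
grip_width: 0.0295
grip_force: 30.0
```

>>> jog_arm --motion '[0.05,0,0,0,0,0,1,0.05,0,0,0,0,0,1]'

```text
time: 11.78
position: [0.5582, -0.0205, 0.0339]
tool_rot: [0.751, 0.66, -0.0, -0.0]
ft_force: [-0.7, -1.1, 0.5]
grip_width: 0.0293
grip_force: 30.0
```

>>> jog_arm --motion '[0.05,0,0,0,0,0,1,0.05,0,0,0,0,0,1]'

```text
time: 12.02
position: [0.5587, -0.0166, 0.034]
tool_rot: [0.751, 0.66, 0.0, 0.0]
ft_force: [0.0, -1.0, 1.0]
grip_width: 0.0293
grip_force: 30.0
```

>>> jog_arm --motion '[0.05,0,0,0,0,0,1,0.05,0,0,0,0,0,1]'

```text
time: 12.28
position: [0.5592, -0.0126, 0.034]
tool_rot: [0.751, 0.66, 0.0, -0.0]
ft_force: [0.5, -1.1, 1.1]
grip_width: 0.0296
grip_force: 30.0
```

>>> jog_arm --motion '[0.05,0,0,0,0,0,1,0.05,0,0,0,0,0,1]'

```text
time: 12.52
position: [0.5598, -0.0086, 0.034]
tool_rot: [0.751, 0.66, 0.0, 0.0]
ft_force: [0.3, -0.6, 1.1]
grip_width: 0.0295
grip_force: 30.0
```

>>> jog_arm --motion '[0.05,0,0,0,0,0,1,0.05,0,0,0,0,0,1]'

```text
time: 12.78
position: [0.5603, -0.0047, 0.034]
tool_rot: [0.751, 0.66, 0.0, 0.0]
ft_force: [-0.3, -1.7, 1.2]
grip_width: 0.0291
grip_force: 30.0
```

>>> jog_arm --motion '[0.05,0,0,0,0,0,1,0.05,0,0,0,0,0,1]'

```text
time: 13.02
position: [0.5608, -0.0007, 0.034]
tool_rot: [0.751, 0.66, 0.0, 0.0]
ft_force: [-0.8, -1.0, 1.9]
grip_width: 0.0296
grip_force: 30.0
```

```bash
python3 -c "
from h import *
avg(4)"
```

```text
avgF [ 0.14 -0.05  1.23] sem [0.29 0.33 0.28] moment [ 0.198 -0.08  -0.059] p [ 5.6081e+02 -4.8000e-01  3.3970e+01]
```

Yellow slid to the foot's centre with only ~1 N drag: loose, so the gap is 8.3 mm and red must fit. Backing out and returning yellow.

>>> jog_arm --motion '[-0.2,0,-0.01,0,0,0,1,-0.4,0,0,0,0,0,1,-0.5,0,0,0,0,0,1,-0.5,0,-0.2,0,0,0,1,-0.4,0,-0.7,0,0,0,1,-0.4,0,-0.8,0,0,0,1,0,0,-0.7,0,0,1,1,0,0,0,0,0,-1,1,0,0,0,0,0,-1,1,0,0,0,0,0,-1,1,0,0,0,0,0,-1,1,0,0,0,0,0,-0.95,1]'

```text
time: 14.72
position: [0.548, -0.0975, 0.1308]
tool_rot: [0.653, 0.757, -0.0, 0.0]
ft_force: [0.3, 0.2, -0.2]
grip_width: 0.0296
grip_force: 30.0
```

```bash
python3 -c "
from h import *
plan(511.2,-317.1,60,94.4)"
```

```text
t14.72 p [548.  -97.5 130.8] th 98.47 tilt [ 0.01 -0.02] F [ 0.26  0.2  -0.25] w 29.6 gf 30.0
shift units [-5.294 -1.72   1.772] rz units 1.018
```

>>> jog_arm --motion '[0,0,0,0,0,1,1,-0.9,-0.22,0,0,0,0,1,-0.9,-0.22,0,0,0,0,1,-0.9,-0.22,0,0,0,0,1,-0.9,-0.22,0,0,0,0,1,-0.9,-0.22,0,0,0,0,1,-0.6,-0.16,0,0,0,0,1,-0.3,-0.08,0.4,0,0,0,1,0,0,0.7,0,0,0,1,0,0,0.65,0,0,0,1,0,0,0,0,0,0,1,0,0,0,0,0,0,1]'

```text
time: 16.23
position: [0.5117, -0.3151, 0.0604]
tool_rot: [0.679, 0.734, 0.0, -0.0]
ft_force: [0.9, 0.3, 0.6]
grip_width: 0.0294
grip_force: 30.0
```

```bash
python3 -c "
from h import *
plan(511.2,-317.1,28.6,94.4)"
```

```text
t16.23 p [ 511.7 -315.1   60.4] th 94.45 tilt [-0.01  0.01] F [0.93 0.25 0.65] w 29.4 gf 30.0
shift units [-0.049 -0.017  0.796] rz units 0.012
```

>>> jog_arm --motion '[-0.05,-0.02,0.4,0,0,0,1,0,0,0.3,0,0,0,1,0,0,0.1,0,0,0,1,0,0,0,0,0,0,1,0,0,0,0,0,0,1]'

```text
time: 16.85
position: [0.5112, -0.3177, 0.0285]
tool_rot: [0.679, 0.734, 0.0, 0.0]
ft_force: [-0.4, 0.1, -0.4]
grip_width: 0.0291
grip_force: 30.0
```

>>> jog_arm --motion '[0,0,0,0,0,0,-0.15,0,0,0,0,0,0,-0.15,0,0,-0.5,0,0,0,-0.15,0,0,-0.8,0,0,0.3,-0.15,0,0,-0.8,0,0,0.4,-0.15,0,0,0,0,0,0,-0.15]'

```text
time: 17.6
position: [0.5128, -0.3192, 0.1165]
tool_rot: [0.697, 0.717, 0.0, 0.004]
ft_force: [0.4, -0.3, -0.9]
grip_width: 0.05
grip_force: 0.0
```

```bash
python3 -c "
from h import *
a=np.radians(91.7);plan(580.8-52*np.cos(a),-260-52*np.sin(a),28.5,91.7)
im=robot.camera('scene');cv2.imwrite('pics/s5.png',im)
a=cv2.resize(im[215:345,140:310],None,fx=4,fy=4,interpolation=cv2.INTER_CUBIC);cv2.imwrite('pics/s5c.png',a)
for c,t in(('red',.039),('yellow',.037)):print(rect('scene',im,c,t,(150,225,300,330)))"
```

```text
t17.60 p [ 512.8 -319.2  116.5] th 91.62 tilt [ 0.33 -0.31] F [ 0.42 -0.28 -0.87] w 50.0 gf 0.0
shift units [0.142 1.73  2.208] rz units -0.02
[ 582.2 -265.6  128.1   31.3   92.2]
[ 509.7 -270.8  129.6   31.8   92.9]
```

View pics/s5c.png

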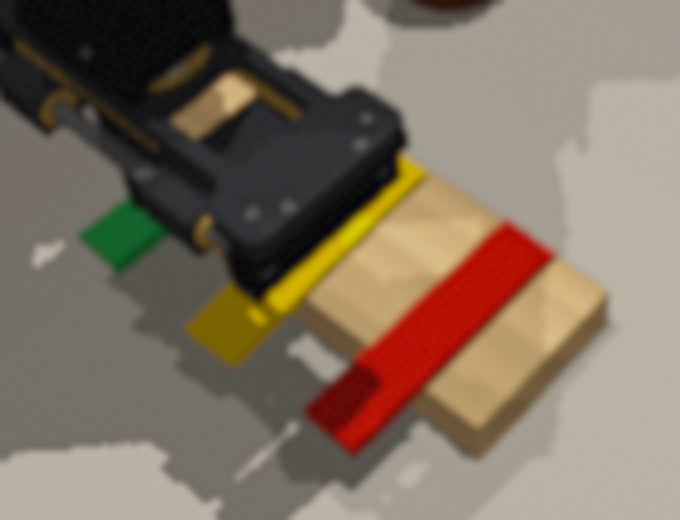

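Yellow lies back flat on the board, its tail at crop (230,330); red untouched at (430,340). Going for red.

>>> jog_arm --motion '[0.03,0.6,0,0,0,0,-0.15,0.04,0.7,0,0,0,0,-0.15,0.04,0.45,0.1,0,0,0,-0.15,0,0,0.5,0,0,0,-0.15,0,0,0.6,0,0,0,-0.15,0,0,0,0,0,0,-0.15,0,0,0,0,0,0,-0.15]'

```text
time: 18.52
position: [0.58, -0.3111, 0.0639]
tool_rot: [0.697, 0.717, -0.0, -0.001]
ft_force: [-0.1, -0.4, -0.1]
grip_width: 0.05
grip_force: 0.0
```

```bash
python3 -c "
from h import *
a=np.radians(91.7);plan(581-52*np.cos(a),-260-52*np.sin(a),28.5,91.7)"
```

```text
t18.52 p [ 580.  -311.1   63.9] th 91.59 tilt [-0.07  0.05] F [-0.12 -0.39 -0.12] w 50.0 gf 0.0
shift units [-0.023  0.065  0.884] rz units -0.028
```

>>> jog_arm --motion '[-0.02,0.06,0.5,0,0,0,-0.15,0,0,0.3,0,0,0,-0.15,0,0,0.08,0,0,0,-0.15,0,0,0,0,0,0,-0.15,0,0,0,0,0,0,1,0,0,0,0,0,0,1,0,0,0,0,0,0,1,0,0,0,0,0,0,1]' --grip_force 30

```text
time: 19.52
position: [0.5834, -0.312, 0.0295]
tool_rot: [0.697, 0.717, 0.0, 0.0]
ft_force: [-0.1, -0.2, 1.4]
grip_width: 0.0296
grip_force: 30.0
```

```bash
python3 -c "
from h import *
st()"
```

```text
t19.52 p [ 583.4 -312.    29.5] th 91.61 tilt [ 0.03 -0.02] F [-0.11 -0.21  1.39] w 29.6 gf 30.0
```

>>> jog_arm --motion '[0,0,-0.3,0,0,0,1,0,0,-0.75,0,0,0,1,0,0,-0.75,0,0,0,1,0,0,-0.75,0,0,0,1,0,0,0,0,0,1,1,0,0,0,0,0,1,1,0,0,0,0,0,0.25,1,0,0,0,0,0,0,1]'

```text
time: 20.52
position: [0.5832, -0.3119, 0.1314]
tool_rot: [0.751, 0.66, 0.0, 0.0]
ft_force: [0.5, -0.2, 0.1]
grip_width: 0.0296
grip_force: 30.0
```

```bash
python3 -c "
from h import *
plan(556.4,-34.5,130,82.6)"
```

```text
t20.52 p [ 583.2 -311.9  131.4] th 82.66 tilt [ 0.01 -0.01] F [ 0.5  -0.16  0.09] w 29.6 gf 30.0
shift units [ 6.792 -1.55   0.035] rz units 0.014
```

>>> jog_arm --motion '[0.6,-0.2,0,0,0,0,1,0.9,-0.2,0,0,0,0,1,0.9,-0.2,0,0,0,0,1,0.9,-0.2,0,0,0,0,1,0.9,-0.2,0,0,0,0,1,0.9,-0.2,0,0,0,0,1,0.9,-0.2,0,0,0,0,1,0.6,-0.15,0.3,0,0,0,1,0.2,0,0.8,0,0,0,1,0,0,0.8,0,0,0,1,0,0,0.3,0,0,0,1,0,0,0,0,0,0,1]'

```text
time: 22.02
position: [0.5564, -0.0343, 0.0427]
tool_rot: [0.751, 0.66, -0.0, -0.001]
ft_force: [0.6, -0.5, 0.6]
grip_width: 0.0295
grip_force: 30.0
```

>>> jog_arm --motion '[0,0,0,0,0,0,1]'

```text
time: 22.15
position: [0.5575, -0.0346, 0.0441]
tool_rot: [0.751, 0.66, 0.001, 0.001]
ft_force: [0.1, 0.3, 0.1]
grip_width: 0.0297
grip_force: 30.0
```

```bash
python3 -c "
from h import *
plan(556.4,-34.5,37,82.6)"
```

```text
t22.15 p [557.5 -34.6  44.1] th 82.60 tilt [ 0.11 -0.03] F [0.15 0.31 0.12] w 29.7 gf 30.0
shift units [-0.001 -0.028  0.177] rz units -0.001
```

>>> jog_arm --motion '[0,-0.02,0.1,0,0,0,1,0,0,0.06,0,0,0,1,0,0,0,0,0,0,1]'

```text
time: 22.52
position: [0.5558, -0.0341, 0.0368]
tool_rot: [0.751, 0.66, -0.0, -0.0]
ft_force: [0.1, 0.7, -0.4]
grip_width: 0.0298
grip_force: 30.0
```

```bash
python3 -c "
from h import *
avg(5)"
```

```text
avgF [ 0.21 -0.23 -0.51] sem [0.24 0.31 0.19] moment [-0.034 -0.103 -0.005] p [555.96 -34.07  36.82]
```

>>> jog_arm --motion '[0,0,0.025,0,0,0,1,0,0,0,0,0,0,1]'

```text
time: 23.02
position: [0.556, -0.0341, 0.0358]
tool_rot: [0.751, 0.66, 0.0, 0.0]
ft_force: [-0.1, 0.3, 0.4]
grip_width: 0.0295
grip_force: 30.0
```

```bash
python3 -c "
from h import *
avg(5)"
```

```text
avgF [-0.07 -0.37  0.76] sem [0.18 0.27 0.19] moment [ 0.008 -0.089 -0.006] p [556.01 -34.12  35.81]
```

>>> jog_arm --motion '[0,0,0.025,0,0,0,1,0,0,0,0,0,0,1]'

```text
time: 23.52
position: [0.556, -0.0341, 0.0348]
tool_rot: [0.751, 0.66, 0.0, 0.0]
ft_force: [-0.5, -0.0, 1.6]
grip_width: 0.0295
grip_force: 30.0
```

```bash
python3 -c "
from h import *
avg(5)"
```

```text
avgF [ 0.07 -0.58  1.34] sem [0.28 0.22 0.12] moment [ 0.079 -0.149  0.032] p [556.01 -34.15  34.83]
```

>>> jog_arm --motion '[0,0,-0.03,0,0,0,1,0.1,0,0,0,0,0,1,0.1,0,0,0,0,0,1,0.05,0,0,0,0,0,1]'

```text
time: 24.28
position: [0.557, -0.0237, 0.0359]
tool_rot: [0.751, 0.66, -0.0, -0.0]
ft_force: [0.7, -1.0, 0.1]
grip_width: 0.0293
grip_force: 30.0
```

>>> jog_arm --motion '[0.05,0,0,0,0,0,1,0.05,0,0,0,0,0,1]'

```text
time: 24.52
position: [0.5577, -0.02, 0.0359]
tool_rot: [0.751, 0.66, -0.0, -0.0]
ft_force: [0.0, -0.1, -0.0]
grip_width: 0.0297
grip_force: 30.0
```

>>> jog_arm --motion '[0.05,0,0,0,0,0,1,0.05,0,0,0,0,0,1]'

```text
time: 24.78
position: [0.5582, -0.0162, 0.036]
tool_rot: [0.751, 0.66, -0.0, 0.0]
ft_force: [-0.3, -1.7, -0.1]
grip_width: 0.0297
grip_force: 30.0
```

>>> jog_arm --motion '[0.05,0,0,0,0,0,1,0.05,0,0,0,0,0,1]'

```text
time: 25.02
position: [0.5589, -0.0135, 0.0361]
tool_rot: [0.751, 0.661, -0.001, 0.001]
ft_force: [-1.3, -6.9, 1.4]
grip_width: 0.0299
grip_force: 30.0
```

>>> jog_arm --motion '[0.05,0,0,0,0,0,1,0.05,0,0,0,0,0,1]'

```text
time: 25.28
position: [0.5596, -0.0098, 0.0362]
tool_rot: [0.751, 0.66, -0.001, 0.001]
ft_force: [-1.0, -7.4, 1.2]
grip_width: 0.0291
grip_force: 30.0
```

>>> jog_arm --motion '[0.05,0,0,0,0,0,1,0.05,0,0,0,0,0,1]'

```text
time: 25.52
position: [0.5602, -0.0059, 0.0362]
tool_rot: [0.751, 0.66, -0.0, 0.001]
ft_force: [-0.7, -7.1, 1.1]
grip_width: 0.0298
grip_force: 30.0
```

>>> jog_arm --motion '[0.05,0,0,0,0,0,1,0.05,0,0,0,0,0,1]'

```text
time: 25.78
position: [0.5607, -0.002, 0.0362]
tool_rot: [0.751, 0.66, -0.0, 0.001]
ft_force: [-1.7, -7.6, 0.8]
grip_width: 0.0297
grip_force: 30.0
```

```bash
python3 -c "
from h import *
avg(4);plan(563.6,21,36,82.6)"
```

```text
avgF [-1.18 -6.8   1.05] sem [0.4  0.28 0.2 ] moment [-0.984  0.05   0.028] p [560.74  -1.77  36.21]
t25.98 p [560.7  -1.8  36.2] th 82.65 tilt [ 0.05 -0.11] F [-0.57 -6.63  0.63] w 29.9 gf 30.0
shift units [ 0.574 -0.002  0.004] rz units 0.013
```

>>> jog_arm --motion '[0.05,0,0,0,0,0,1,0.05,0,0,0,0,0,1,0.05,0,0,0,0,0,1,0.05,0,0,0,0,0,1]'

```text
time: 26.48
position: [0.5617, 0.0059, 0.0362]
tool_rot: [0.751, 0.66, -0.001, 0.001]
ft_force: [-0.7, -7.2, 1.9]
grip_width: 0.0295
grip_force: 30.0
```

>>> jog_arm --motion '[0.05,0,0,0,0,0,1,0.05,0,0,0,0,0,1,0.05,0,0,0,0,0,1,0.05,0,0,0,0,0,1]'

```text
time: 26.98
position: [0.5627, 0.0138, 0.0362]
tool_rot: [0.751, 0.66, -0.001, 0.001]
ft_force: [-0.4, -7.6, 1.9]
grip_width: 0.0295
grip_force: 30.0
```

>>> jog_arm --motion '[0.05,0,0,0,0,0,1,0.05,0,0,0,0,0,1,0.04,0,0,0,0,0,1,0,0,0,0,0,0,1]'

```text
time: 27.48
position: [0.5634, 0.0196, 0.0362]
tool_rot: [0.751, 0.66, -0.0, 0.001]
ft_force: [-0.1, -6.2, 1.3]
grip_width: 0.0295
grip_force: 30.0
```

```bash
python3 -c "
from h import *
plan(563.4,19.1,36,82.6);avg(4)
im=robot.camera('scene');cv2.imwrite('pics/s6.png',im)
a=cv2.resize(im[130:260,290:460],None,fx=4,fy=4,interpolation=cv2.INTER_CUBIC);cv2.imwrite('pics/s6c.png',a)"
```

```text
t27.48 p [563.4  19.6  36.2] th 82.66 tilt [ 0.04 -0.12] F [-0.06 -6.22  1.28] w 29.5 gf 30.0
shift units [-0.012  0.001  0.006] rz units 0.015
avgF [-0.51 -6.09  1.45] sem [0.18 0.32 0.21] moment [-1.035  0.031  0.027] p [563.43  19.57  36.24]
```

View pics/s6c.png

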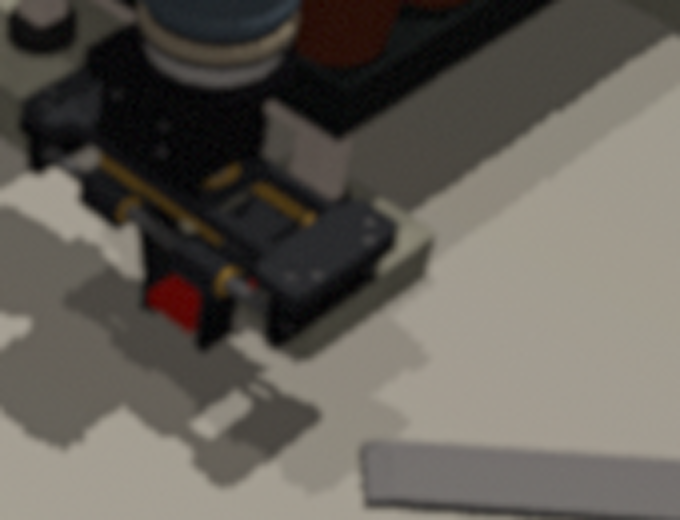

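Red is in at target with steady ~6–7 N drag; its tail is between the fingers at crop (175,300). Releasing and retreating straight up.

>>> jog_arm --motion '[-0.02,0,0,0,0,0,1,0,0,0,0,0,0,0.2,0,0,0,0,0,0,0,0,0,0,0,0,0,0,0,0,0,0,0,0,0,0,0,-0.3,0,0,0,0,0,0,-0.7,0,0,0,0,0,0,-0.9,0,0,0,0,0,0,-0.9,0,0,0,0,0,0,-0.9,0,0,0,0]'

```text
time: 28.98
position: [0.5628, 0.0203, 0.186]
tool_rot: [0.751, 0.66, 0.0, 0.0]
ft_force: [-0.5, -0.0, -0.2]
grip_width: 0.0438
grip_force: 0.0
```

>>> jog_arm --motion '[-0.8,0,-0.3,0,0,0,0,-0.9,0,0,0,0,0,0,-0.9,0,0,0,0,0,0,-0.9,0,0,0,0,0,0,-0.9,0,0,0,0,0,0,-0.9,0,0,0,0,0,0,-0.9,0,0,0,0,0,0,-0.9,0,0,0,0,0,0,-0.9,0,0,0,0,0,0,-0.9,0,0,0,0,0,0,-0.9,0,0,0,0,0,0,0,0,0,0,0,0,0]'

```text
time: 30.48
position: [0.5121, -0.3713, 0.1968]
tool_rot: [0.752, 0.659, -0.0, 0.001]
ft_force: [-1.2, -0.9, -0.3]
grip_width: 0.0435
grip_force: 0.0
```

```bash
python3 -c "
from h import *
st()
t=robot.camera('top');s=robot.camera('scene');cv2.imwrite('pics/t7.png',t);cv2.imwrite('pics/s7.png',s)
a=cv2.resize(t[140:280,150:400],None,fx=3.2,fy=2.2*1.4545,interpolation=cv2.INTER_CUBIC)[:300]
b=cv2.resize(s[150:330,150:450],None,fx=8/3,fy=8/3,interpolation=cv2.INTER_CUBIC)[:300]
cv2.imwrite('pics/f7.png',np.vstack([a[:,:800],b]))
print(rect('top',t,'red',.046,(150,150,300,240)),rect('scene',s,'red',.046,(310,160,400,240)))
a=np.radians(82.6);f=np.array([np.cos(a),np.sin(a)])
r=rect('top',t,'red',.046,(150,150,300,240))
hsv=cv2.cvtColor(t,cv2.COLOR_BGR2HSV);m=cv2.inRange(hsv,(0,170,60),(5,255,255))|cv2.inRange(hsv,(175,170,60),(180,255,255))
k=np.zeros_like(m);k[175:215,188:300]=m[175:215,188:300];p=np.argwhere(k)[:,::-1];P=onz('top',p,.046)[:,:2]*1000
d=P-[575.6,113.3];n=np.array([f[1],-f[0]]);print('tail fwd',(d@f).min(),'lat',(d@n).min(),(d@n).max())
for c,z in(('green',.035),('yellow',.037)): print(c,rect('top',t,c,z,(310,160,390,265)))
"
```

```text
t30.48 p [ 512.1 -371.3  196.8] th 82.42 tilt [ 0.08 -0.11] F [-1.24 -0.9  -0.29] w 43.5 gf 0.0Traceback (most recent call last):
  File "<string>", line 8, in <module>
    print(rect('top',t,'red',.046,(150,150,300,240)),rect('scene',s,'red',.046,(310,160,400,240)))
          ~~~~^^^^^^^^^^^^^^^^^^^^^^^^^^^^^^^^^^^^^^
  File "h.py", line 19, in rect
    c=max(cs,key=cv2.contourArea).reshape(-1,2)
      ~~~^^^^^^^^^^^^^^^^^^^^^^^^
ValueError: max() iterable argument is empty
```

View pics/f7.png

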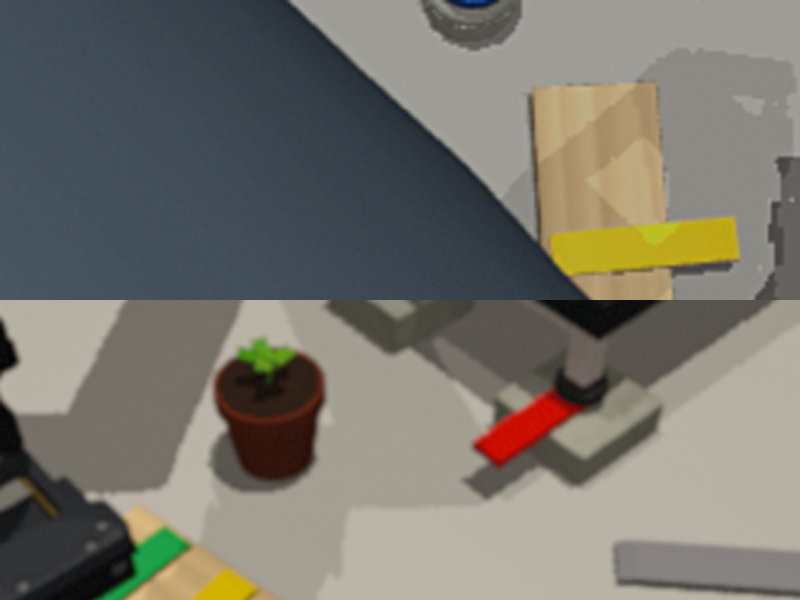

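Red lies under the foot, from the tail at (490,450) to the foot at (580,388); yellow and green are on the board, pot and tub undisturbed. One check of the depth, then hand in.

```bash
python3 -c "
from h import *
for n,im,b in(('scene',cv2.imread('pics/s7.png'),(310,170,400,240)),):
  hsv=cv2.cvtColor(im,cv2.COLOR_BGR2HSV);m=cv2.inRange(hsv,(0,170,60),(5,255,255))|cv2.inRange(hsv,(175,170,60),(180,255,255))
  k=np.zeros_like(m);k[b[1]:b[3],b[0]:b[2]]=m[b[1]:b[3],b[0]:b[2]];p=np.argwhere(k)[:,::-1];P=onz(n,p,.0455)[:,:2]*1000
  a=np.radians(82.6);f=np.array([np.cos(a),np.sin(a)]);nn=np.array([f[1],-f[0]]);d=P-[575.6,113.3]
  print(len(p),'tail fwd',(d@f).min(),'lat',(d@nn).min(),(d@nn).max())
  print(rect(n,im,'red',.0455,b))
"
```

```text
474 tail fwd -113.1122070839193 lat -16.467783683858038 18.647772476984272
[568.3  49.2  97.4  35.1  83. ]
```

```bash
python3 -c "
from rig import robot
print(robot.hand_in())"
```

```text
the job is handed in; nothing more can be done
None
```

I handed the job in at about 30 s of the 72 s allowed, with the red 9 mm packer under the loose foot; it went in with a steady drag of about 6–7 N, slightly above the 3–6 N expected, its nose measured 17–22 mm past the foot's centre and it sat about central, while yellow proved loose in the gap and was put back on the board beside green, with tub and pot undisturbed (the hand-in gave no verdict).

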